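# Switch the ball sorter to its other tray and feed the balls

## Task

The ball sorter's rocker is tipped towards one of its two trays. Press it over with a fingertip so that it tips towards the other tray, then push the two steel balls along the feed lane onto the rocker so that both roll down into that other tray. Do not lift or carry the balls, and leave the blue cap beside the sorter and the tape measure behind it where they are.

Things in the scene. Friction and masses are not known exactly. Their poses are not given: they have to be found in the camera images.
- sorter: Plywood ball sorter fixed on the bench, 340 mm (its y) by 140 mm (its x), 110 mm high (steel weight behind the rocker (x = 30 to 66 mm) 155 mm): rocker in the middle, an open tray at each end, a feed lane in front of the rocker along x at y = 0. Origin: on the bench under the rocker's middle; x points away from the robot across the rocker, y left along the rocker, z up; turned about the vertical
- rocker (a joint): Tilt of the rocker, an aluminium channel 176 x 50 mm that rocks on a pin along the sorter's x, 70 mm up. Rests at +0.22 rad (left end up, balls run to the right tray) or -0.22 (right end up, balls run to the left tray), held there by the round steel weight on its stalk. Pressing the raised tab takes 1 to 2 N; past level it falls over by itself
- left_tab (a point): Centre of the top of the rocker's left thumb tab, a flat plate 46 mm (sorter x) by 40 mm (y), 3 mm thick, at x = -50, y = 65 mm in the sorter's frame. Moves with the rocker: 84 mm above the bench when raised, 56 mm when down, free space beneath
- right_tab (a point): The same for the right thumb tab, at x = -50, y = -65 mm in the sorter's frame
- lane_lip (a point): Far end of the feed lane's floor, on its centre line, 82 mm above the bench, x = -22 mm in the sorter's frame. The lane runs from x = -84 mm (78 mm high, with a stop 6 mm above the floor) up to here, so balls roll back to the stop; side guides 7 mm high, 30 mm apart. A ball falls onto the rocker once its centre has passed the lip
- left_tray (a point): Middle of the left tray's floor, 17 mm above the bench; inside 70 mm (sorter x) by 66 mm (y); outer wall 74 mm high, inner wall 34 mm, sides 60 mm
- right_tray (a point): The same for the right tray
- ball_front_center (a point): Centre of the front polished, slippery steel ball (28 mm across, about 0.09 kg), which lies in the feed lane touching or nearly touching the other ball, nearer the rocker
- ball_rear_center (a point): Centre of the rear polished, slippery steel ball (28 mm across, about 0.09 kg), at the lane's stop, nearer the robot; pushing it pushes the front ball ahead of it
- blue_cap: Blue printed cap, 42 mm across, 24 mm high, loose on the bench near the right tray. Origin: centre of its underside
- tape_measure: Tape rule, 78 x 81 x 34 mm, lying loose on the bench behind the sorter. Origin: centre of its underside
- ball_front: The front ball itself (see ball_front_center); its axes turn as it rolls
- ball_rear: The rear ball itself (see ball_rear_center); its axes turn as it rolls
Mind the look-alikes: they are no part of the job. Leave any brown look-alike of the ball_rear alone.

How it is judged (in metres and radians):
On the way, in this order (a step that is already met when the one before it is completed fails the run):
1. the rocker is tipped the other way while both balls are still in the feed lane (distance of left_tab from where it was at the start of the episode above 0.02 m and (value of joint rocker above 0.18 rad or value of joint rocker below -0.18 rad) and x of each of ball_front_center, ball_rear_center in the frame of sorter below -0.022 m), for 0.2 s.
2. both balls are in the tray towards which the rocker now tips (((value of joint rocker above 0.18 rad and y of ball_front_center in the frame of sorter between -0.17 and -0.095 m and x of ball_front_center in the frame of sorter between -0.04 and 0.04 m and z of each of ball_front_center, ball_rear_center in the frame of sorter below 0.05 m and y of ball_rear_center in the frame of sorter between -0.17 and -0.095 m and x of ball_rear_center in the frame of sorter between -0.04 and 0.04 m) or (value of joint rocker below -0.18 rad and y of ball_front_center in the frame of sorter between 0.095 and 0.17 m and x of ball_front_center in the frame of sorter between -0.04 and 0.04 m and z of each of ball_front_center, ball_rear_center in the frame of sorter below 0.05 m and y of ball_rear_center in the frame of sorter between 0.095 and 0.17 m and x of ball_rear_center in the frame of sorter between -0.04 and 0.04 m))), for 0.2 s.
At the end, for the whole second after the job is handed in: The rocker rests tipped the other way than at the start (within 0.04 rad of its stop) and both balls lie at rest (under 0.05 m/s) in the tray on its lower side (distance of left_tab from where it was at the start of the episode above 0.02 m and ((value of joint rocker above 0.18 rad and y of ball_front_center in the frame of sorter between -0.17 and -0.095 m and x of ball_front_center in the frame of sorter between -0.04 and 0.04 m and z of each of ball_front_center, ball_rear_center in the frame of sorter below 0.05 m and y of ball_rear_center in the frame of sorter between -0.17 and -0.095 m and x of ball_rear_center in the frame of sorter between -0.04 and 0.04 m) or (value of joint rocker below -0.18 rad and y of ball_front_center in the frame of sorter between 0.095 and 0.17 m and x of ball_front_center in the frame of sorter between -0.04 and 0.04 m and z of each of ball_front_center, ball_rear_center in the frame of sorter below 0.05 m and y of ball_rear_center in the frame of sorter between 0.095 and 0.17 m and x of ball_rear_center in the frame of sorter between -0.04 and 0.04 m)) and linear speed of each of ball_front, ball_rear below 0.05 m/s); the robot touches nothing.
It fails at once if a ball is lifted (its centre more than 110 mm above the bench; in the lane it is at 92 to 97 mm) (height (world z) of any of ball_front_center, ball_rear_center above 0.11 m).
It fails at once if the fingers carry or drag a ball away from the middle of the rocker (more than 40 mm to either side), where it should roll by itself ((contact force between the fingers and ball_front above 0.3 N and (y of ball_front_center in the frame of sorter above 0.04 m or y of ball_front_center in the frame of sorter below -0.04 m)) or (contact force between the fingers and ball_rear above 0.3 N and (y of ball_rear_center in the frame of sorter above 0.04 m or y of ball_rear_center in the frame of sorter below -0.04 m))).
It fails at once if the blue cap or the tape measure is moved by more than 20 mm (distance of any of blue_cap, tape_measure from where it was at the start of the episode above 0.02 m).
It also fails if it takes over 45 s, if anything falls off the work surface, if the arm or the gripper's body presses on something with over 40 N, if the wrist force passes 120 N, or if a joint passes its speed limit or range.

## Robot

A 7-joint arm with a two-finger parallel gripper is mounted at the origin on a cart in front of the work surface, level with it; the furniture and walls round the work are solid. World frame = base frame: x ahead of the robot, y to its left, z up, the work surface at z = 0. Lengths are in mm, angles in rad, forces in N, time in s.
With the tool pointing down it reaches from about 350 to 900 mm from the base axis. Payload 7.2 kg.
Tool frame: the origin (TCP) lies on the mounting face of the last link; the fingertips stand 182 mm ahead of it and the grasp point (between the pads) lies 163 mm ahead of it; z points along the fingers, y is the line along which they close (so a half turn about z gives the same grasp; the last joint's range is limited). The gripper opens to 88 mm and grips with 3 to 60 N. Pads are 20 mm wide; open, the fingers measure 115 mm over their backs; the gripper's body (75 mm by 178 mm) begins 61 mm behind the grasp point.
Start: joints at [-1.334, 0.411, -0.013, 1.596, 0.006, 1.134, -0.082], TCP at [187.572, 596.187, 404.653] pointing down, gripper open.
Joint ranges: [-2.95, 2.95], [-0.29, 1.99], [-1.47, 1.44], [0.14, 2.54], [-1.03, 4.17], [0.13, 1.85], [-2.86, 2.86]. Speed limits (rad/s): [2.39, 2.39, 3.01, 3.01, 3.14, 3.14, 3.14].

## Interface

Orientations are given as a unit quaternion [w, x, y, z].
In Python, from bench import bot gives the robot as it stands.
- The arm moves only by the shell command python3 -m pendant 'ROWS'. ROWS is JSON, a list of rows, each an object of numbers: "dx", "dy", "dz": the shift along the tool's x, y, z normalised to -1 to 1, where 1 is 60 mm; "rx", "ry", "rz": the turn, a rotation vector about the tool's x, y, z normalised to -1 to 1, where 1 is pi rad; "jaw": the closure in counts, from 0 (fully open) to 255 (shut). A call has 1 to 20 rows; each row shifts and turns the commanded pose from where the row before left it, along the tool's axes as they then stand; what a row does not reach is not made up. A row lasts 1/8 s, in which the tool goes at most 62.5 mm and 10.7 degrees, less where a joint would pass 70% of its speed; a pose out of reach is approached as far as the arm can. A call with a number of a shift or a turn outside -1 to 1 is refused whole. A call with a gripper value outside its range is refused whole. The fingers move at their own pace and stop on an object; the grip force is fixed at half the most. Time passes only in rows, so rows that do not move let the fingers close. It gives the time, the measured TCP pose, the force, the opening and the grip force at its end, in the units of the state.
- bot.get_state(): the state, without advancing time (a new reading comes with each control period).
- bot.read_camera(name): name is "scene" or "side" or "wrist"; returns a dict with "img" (420x560x3 uint8, blue, green, red), "vertical_fov" (degrees; the focal length in pixels is half the picture's height over the tangent of half this angle, whatever the lens; pixels are square), "cx", "cy" (the principal point, pixels), "cam_to_world" (4x4, takes a point from camera to world coordinates). Camera axes: x right, y down, z forward; pixel columns grow to the right and rows downward; lengths in mm; the calibration is good to about 2 mm. A picture is of the moment at which its call begins. There is no depth.
- bot.close_job(): hands the job in; it is judged then, once.
Trained networks look in a picture, given as the dict that the camera call returned (one of the last four; its "shot" number tells which), for a name from the list of things; names that differ only in an ending like _2 or _b are one class to them, and where a whole thing is asked for, a point or a joint stands for the part that bears it (a point fixed in the world has none). Each returns a list of dicts, best first, with "score" (0 to 1); they miss things now and then, are a little off and sometimes report something else, mostly with a low value. They report only what shows in the picture. A call takes as long as a camera call. They do not tell look-alikes from the thing itself.
- bot.find_in(picture, thing): "location" ([column, row] in pixels, amid what is visible of it).
- bot.place_of(picture, thing): "location" ([column, row] in pixels: a listed point, or the origin of a listed thing).
The state is a dict: "time": time; "joint_positions": joint angles; "joint_vel": joint speeds; "effort": joint torques, N m; "eef_pos": TCP position; "orientation": TCP orientation; "ft_force": force on the tool from outside, world axes, zero at the start; "moment": the same for the moment, N m; "width": finger opening in mm; "grip_force": force on a finger pad.
Only numpy, scipy, OpenCV 4.12 (cv2) and the standard library are available. Lean on these libraries where they do the work, as an engineer would, in place of code of your own. Each camera call takes 0.05 s, during which the arm holds its last target. There are 200 camera calls.

## Working session

There is one attempt and no reset: what is moved stays moved. The work goes in short steps, Python scripts to look and compute and a shell command to move; the robot and the scene stay as the last step left them, time stands still between calls to the robot, and variables do not carry over. Pictures are saved under pics/ and viewed, at most 10 in all, crops included, and the job is handed in when it is done.

```bash
mkdir -p pics; cat > h.py <<'E'
import numpy as np, cv2, json
from bench import bot
def ray(p,uv):
    h=p["img"].shape[0]; f=h/2/np.tan(np.radians(p["vertical_fov"])/2)
    T=np.array(p["cam_to_world"]); d=T[:3,:3]@np.array([(uv[0]-p["cx"])/f,(uv[1]-p["cy"])/f,1])
    return T[:3,3],d/np.linalg.norm(d)
def atz(p,uv,z):
    o,d=ray(p,uv); return o+d*(z-o[2])/d[2]
def tri(rs):
    A=sum(np.eye(3)-np.outer(d,d) for o,d in rs); b=sum((np.eye(3)-np.outer(d,d))@o for o,d in rs)
    return np.linalg.solve(A,b)
def proj(p,X):
    h=p["img"].shape[0]; f=h/2/np.tan(np.radians(p["vertical_fov"])/2)
    T=np.linalg.inv(np.array(p["cam_to_world"])); c=T[:3,:3]@np.array(X)+T[:3,3]
    return [p["cx"]+f*c[0]/c[2],p["cy"]+f*c[1]/c[2]]
E
python3 - <<'E'
from h import *
np.set_printoptions(precision=1,suppress=True)
P={c:bot.read_camera(c) for c in("scene","side")}
cv2.imwrite("pics/a.png",np.hstack([cv2.resize(P[c]["img"],(400,300)) for c in P]))
for c in P: cv2.imwrite(f"pics/{c}.png",P[c]["img"]); print(c,P[c]["cam_to_world"])
for t in "sorter left_tab right_tab lane_lip left_tray right_tray ball_front_center ball_rear_center blue_cap tape_measure".split():
    R={c:bot.place_of(P[c],t)[:2] for c in P}
    for c in P: print(t,c,[(np.round(r["location"]),round(r["score"],2)) for r in R[c]])
    if all(R.values()): 
        X=tri([ray(P[c],R[c][0]["location"]) for c in P]); print("   ",X)
s=bot.get_state();print(s)
E
```

```text
scene [[   0.8   -0.4    0.3  285.1]
 [  -0.5   -0.6    0.5 -226.2]
 [  -0.    -0.6   -0.8  724.7]
 [   0.     0.     0.     1. ]]
side [[   1.    -0.     0.1  518.6]
 [  -0.1   -0.4    0.9 -516.9]
 [   0.    -0.9   -0.4  436.2]
 [   0.     0.     0.     1. ]]
sorter scene [(array([252., 234.]), 0.64)]
sorter side [(array([255., 226.]), 0.81)]
    [532.8 280.7   5.2]
left_tab scene [(array([209., 224.]), 0.94)]
left_tab side [(array([244., 200.]), 0.27)]
    [486.  328.5  42.9]
right_tab scene [(array([267., 240.]), 0.8)]
right_tab side [(array([244., 212.]), 0.76)]
    [513.6 194.4  88.7]
lane_lip scene [(array([250., 220.]), 0.68)]
lane_lip side [(array([243., 200.]), 0.6)]
    [510.4 244.4  93.5]
left_tray scene [(array([198., 207.]), 0.56)]
left_tray side [(array([228., 204.]), 0.58), (array([282., 249.]), 0.27)]
    [469.7 390.   16.8]
right_tray scene [(array([316., 262.]), 0.92)]
right_tray side [(array([284., 247.]), 0.74)]
    [587.2 147.4  28.7]
ball_front_center scene []
ball_front_center side [(array([238., 200.]), 0.66)]
ball_rear_center scene [(array([339., 314.]), 0.79), (array([224., 235.]), 0.58)]
ball_rear_center side [(array([207., 286.]), 0.63), (array([221., 200.]), 0.62)]
    [488.2 -10.5  94.6]
blue_cap scene [(array([283., 301.]), 0.71)]
blue_cap side [(array([240., 266.]), 0.85)]
    [500.9 127.1   0.8]
tape_measure scene [(array([339., 227.]), 0.73), (array([312., 259.]), 0.28)]
tape_measure side [(array([317., 248.]), 0.65)]
    [676.5 204.7  -7.2]
{'time': 1.1, 'joint_positions': array([-1.3,  0.4, -0. ,  1.6,  0. ,  1.1, -0.1]), 'joint_vel': array([-0.,  0., -0., -0., -0.,  0., -0.]), 'effort': array([  0. , -58.8,   0.6, -29.1,  -0.1,   0. ,   0. ]), 'eef_pos': array([187.6, 596.2, 404.7]), 'orientation': array([0. , 0.2, 1. , 0. ]), 'ft_force': array([ 1.2, -0.9, -0.2]), 'moment': array([-0. , -0. , -0.1]), 'grip_force': 0.0, 'width': 87.82717113789651}
```

View pics/scene.png

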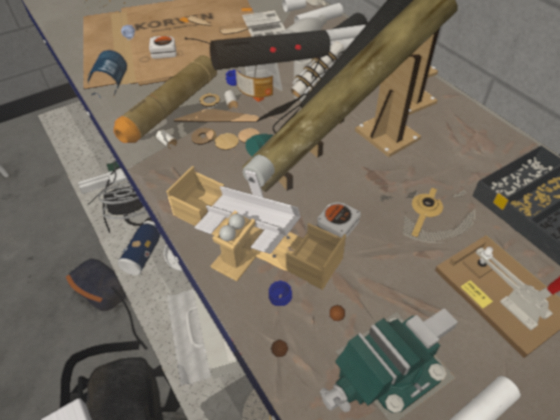

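View pics/side.png

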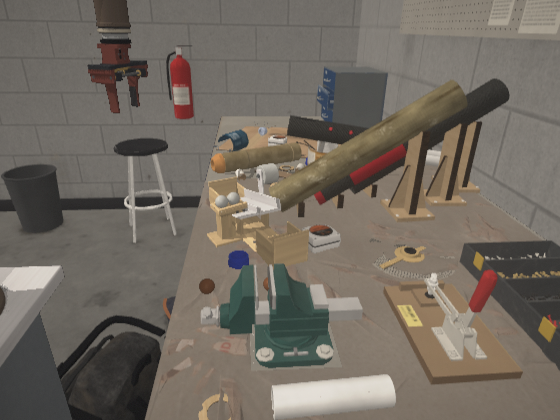

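The sorter's right tab is raised (scene ≈(270,238)), so I'll press that one and the balls should go to the right tray (316,262). Ball candidates are two steel balls on the lane at scene (235,220) and (224,235), plus brown look-alikes at (337,313) and (279,348). The steel pair in the lane matches the description. A big overhanging tube ends near scene (258,178), side (278,198), so I'll locate it and fit the sorter pose.

```bash
cat >> h.py <<'E'
from scipy.optimize import least_squares
from scipy.spatial.transform import Rotation as Ro
PTS=dict(sorter=(0,0,0),left_tab=(-50,65,56),right_tab=(-50,-65,84),lane_lip=(-22,0,82),left_tray=(0,132,17),right_tray=(0,-132,17))
def fit(obs,x0=(530,272,.45)):  # obs: (pic, name, uv)
    def W(v,n,): c,s=np.cos(v[2]),np.sin(v[2]); q=PTS[n]; return [v[0]+c*q[0]-s*q[1],v[1]+s*q[0]+c*q[1],q[2]]
    r=least_squares(lambda v:np.concatenate([np.subtract(proj(p,W(v,n)),uv) for p,n,uv in obs]),x0,loss="soft_l1",f_scale=2,x_scale=[10,10,.1])
    return r.x,r.fun.reshape(-1,2)
def observe(p,smin=.5):
    o=[]
    for n in PTS:
        r=bot.place_of(p,n)
        if r and r[0]["score"]>smin: o.append((p,n,r[0]["location"]))
    return o
E
python3 - <<'E'
from h import *
np.set_printoptions(precision=2,suppress=True)
P={c:bot.read_camera(c) for c in("scene","side","wrist")}
o=observe(P["scene"])+observe(P["side"])
v,f=fit(o);print(v)
for (p,n,uv),e in zip(o,f):print(n,e)
for a,b in [((258,178),(278,198)),((445,8),(457,100)),((125,128),(218,162)),((205,68),(300,152))]:
    print("tube",tri([ray(P["scene"],a),ray(P["side"],b)]))
R=Ro.from_quat(np.roll(bot.get_state()["orientation"],-1)).as_matrix();print(R)
T=np.array(P["wrist"]["cam_to_world"]);print(T)
crop=lambda c,x,y:cv2.resize(P[c]["img"][y:y+150,x:x+200],(400,300),interpolation=cv2.INTER_CUBIC)
cv2.imwrite("pics/c.png",np.hstack([crop("scene",150,160),crop("side",180,150)]))
E
```

```text
[529.58 273.95   0.47]
left_tab [-0.58 -1.37]
right_tab [1.94 1.95]
lane_lip [-3.49  0.38]
left_tray [ 1.21 -1.03]
right_tray [-0.21 -2.6 ]
sorter [-0.68  4.44]
right_tab [-1.02  1.68]
lane_lip [-0.61 -0.35]
left_tray [-0.17 -2.86]
right_tray [2.29 1.13]
tube [598.17 370.69  40.06]
tube [1002.88  338.03  290.83]
tube [429.56 677.52  35.81]
tube [711.64 829.15  14.71]
[[-0.95  0.3   0.  ]
 [ 0.3   0.95  0.  ]
 [-0.    0.   -1.  ]]
[[  0.3    0.92   0.26 117.53]
 [  0.95  -0.29  -0.08 619.22]
 [ -0.     0.27  -0.96 384.45]
 [  0.     0.     0.     1.  ]]
```

View pics/c.png

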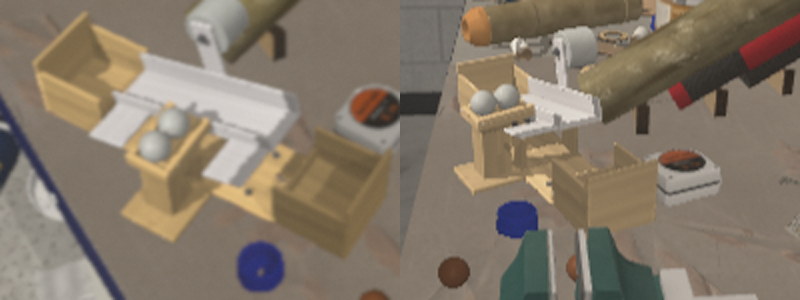

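```bash
python3 -m pendant '[{"dx":-0.35,"dy":-0.22,"jaw":255},{"dx":-0.68,"dy":-0.43,"jaw":255},{"dx":-0.68,"dy":-0.43,"jaw":255},{"dx":-0.68,"dy":-0.43,"jaw":255},{"dx":-0.68,"dy":-0.43,"jaw":255},{"dx":-0.68,"dy":-0.43,"jaw":255},{"dx":-0.68,"dy":-0.43,"jaw":255},{"dx":-0.68,"dy":-0.43,"jaw":255},{"dx":-0.68,"dy":-0.43,"jaw":255},{"dx":-0.68,"dy":-0.43,"jaw":255},{"dx":-0.33,"dy":-0.21,"jaw":255},{"rz":-0.05,"jaw":255},{"rz":-0.05,"jaw":255},{"rz":-0.05,"jaw":255},{"rz":-0.05,"jaw":255},{"rz":-0.05,"jaw":255},{"jaw":255},{"jaw":255}]'
cat > m.py <<'E'
from h import *
np.set_printoptions(precision=3,suppress=True)
P={c:bot.read_camera(c) for c in("scene","side","wrist")}
o=observe(P["wrist"],.4)
if len(o)>2:
  v,f=fit(o);print("wrist",v)
  for (p,n,uv),e in zip(o,f):print(n,e,uv)
v,f=fit(o+observe(P["scene"])+observe(P["side"]));print("all",v)
c,s=np.cos(v[2]),np.sin(v[2])
for n in("ball_front_center","ball_rear_center"):
  for r in bot.place_of(P["wrist"],n)[:2]:
    X=atz(P["wrist"],r["location"],94)-[v[0],v[1],0]; print(n,r["location"],r["score"],"sorter xy",c*X[0]+s*X[1],-s*X[0]+c*X[1])
cv2.imwrite("pics/w.png",P["wrist"]["img"])
st=bot.get_state();print(st["time"],st["eef_pos"],st["ft_force"],st["joint_positions"],st["width"])
print(Ro.from_quat(np.roll(st["orientation"],-1)).as_matrix())
E
python3 m.py
```

```text
all [530.431 273.744   0.46 ]
3.0 [187.592 596.185 404.663] [0.512 0.573 0.044] [-1.334  0.411 -0.013  1.596  0.006  1.134 -0.082] 87.77046442350866
[[-0.954  0.3    0.   ]
 [ 0.3    0.954  0.   ]
 [-0.     0.    -1.   ]]invalid input
```

View pics/w.png

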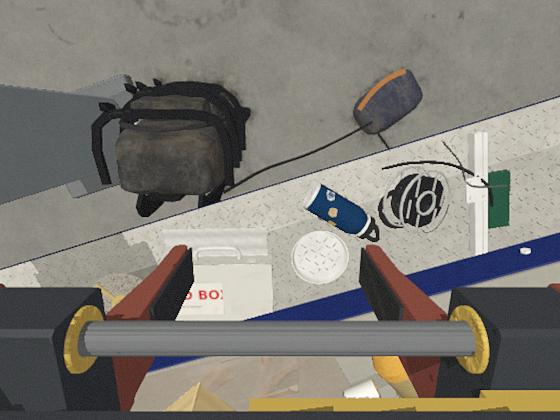

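The wrist view shows only the cart at (340,210), so the arm has not moved. The rows were probably refused because they leave keys out, so I'll send full rows.

```bash
python3 -m pendant '[{"dx":-0.35,"dy":-0.22,"dz":0,"rx":0,"ry":0,"rz":0,"jaw":255},{"dx":-0.68,"dy":-0.43,"dz":0,"rx":0,"ry":0,"rz":0,"jaw":255},{"dx":-0.68,"dy":-0.43,"dz":0,"rx":0,"ry":0,"rz":0,"jaw":255},{"dx":-0.68,"dy":-0.43,"dz":0,"rx":0,"ry":0,"rz":0,"jaw":255},{"dx":-0.68,"dy":-0.43,"dz":0,"rx":0,"ry":0,"rz":0,"jaw":255},{"dx":-0.68,"dy":-0.43,"dz":0,"rx":0,"ry":0,"rz":0,"jaw":255},{"dx":-0.68,"dy":-0.43,"dz":0,"rx":0,"ry":0,"rz":0,"jaw":255},{"dx":-0.68,"dy":-0.43,"dz":0,"rx":0,"ry":0,"rz":0,"jaw":255},{"dx":-0.68,"dy":-0.43,"dz":0,"rx":0,"ry":0,"rz":0,"jaw":255},{"dx":-0.68,"dy":-0.43,"dz":0,"rx":0,"ry":0,"rz":0,"jaw":255},{"dx":-0.33,"dy":-0.21,"dz":0,"rx":0,"ry":0,"rz":0,"jaw":255},{"dx":0,"dy":0,"dz":0,"rx":0,"ry":0,"rz":-0.05,"jaw":255},{"dx":0,"dy":0,"dz":0,"rx":0,"ry":0,"rz":-0.05,"jaw":255},{"dx":0,"dy":0,"dz":0,"rx":0,"ry":0,"rz":-0.05,"jaw":255},{"dx":0,"dy":0,"dz":0,"rx":0,"ry":0,"rz":-0.05,"jaw":255},{"dx":0,"dy":0,"dz":0,"rx":0,"ry":0,"rz":-0.05,"jaw":255},{"dx":0,"dy":0,"dz":0,"rx":0,"ry":0,"rz":0,"jaw":255}]' && python3 m.py
```

```text
time: 5.12
eef_pos: [499.4, 226.0, 404.8]
orientation: [0.0, -0.237, 0.972, -0.0]
ft_force: [-0.3, -1.2, 0.6]
width: 0.6
grip_force: 0.0
wrist [531.89  276.814   0.443]
sorter [0.653 2.877] [300.5, 221.9]
left_tab [1.732 1.03 ] [370.4, 195.8]
right_tab [-4.232 -4.169] [244.5, 203.5]
lane_lip [-1.397  0.588] [309.9, 228.9]
left_tray [ 0.183 -1.074] [415.4, 233.9]
right_tray [ 1.888 -0.003] [186.3, 225.8]
all [531.103 275.998   0.444]
ball_front_center [309.9, 205.7] 0.75 sorter xy -47.555824486144985 -0.990847050531869
ball_rear_center [112.9, 161.6] 0.86 sorter xy -81.57529530495025 -173.94694461425297
ball_rear_center [314.6, 178.9] 0.81 sorter xy -72.00036871660646 1.6931443274916838
6.275 [499.347 227.654 404.644] [-1.409 -0.272  0.408] [-0.573  0.28   0.071  1.788 -0.022  1.075  1.557] 0.32154874319542115
[[-0.887 -0.462 -0.   ]
 [-0.462  0.887  0.   ]
 [-0.     0.    -1.   ]]
```

View pics/w.png

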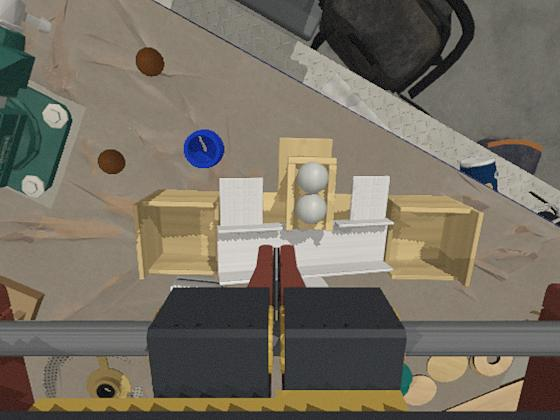

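Wrist view: balls in the lane at (313,178) and (311,208), raised right tab at about (241,202), and the cap at (204,149), well clear. Pressing the right tab.

```bash
python3 -m pendant '[{"dx":0.02,"dy":-0.3,"dz":0.1,"rx":0,"ry":0,"rz":0.011,"jaw":255},{"dx":0,"dy":-0.29,"dz":0.4,"rx":0,"ry":0,"rz":0,"jaw":255},{"dx":0,"dy":0,"dz":0.55,"rx":0,"ry":0,"rz":0,"jaw":255},{"dx":0,"dy":0,"dz":0.6,"rx":0,"ry":0,"rz":0,"jaw":255},{"dx":0,"dy":0,"dz":0.4,"rx":0,"ry":0,"rz":0,"jaw":255},{"dx":0,"dy":0,"dz":0.15,"rx":0,"ry":0,"rz":0,"jaw":255},{"dx":0,"dy":0,"dz":0.15,"rx":0,"ry":0,"rz":0,"jaw":255},{"dx":0,"dy":0,"dz":0.15,"rx":0,"ry":0,"rz":0,"jaw":255},{"dx":0,"dy":0,"dz":0.15,"rx":0,"ry":0,"rz":0,"jaw":255},{"dx":0,"dy":0,"dz":0.1,"rx":0,"ry":0,"rz":0,"jaw":255},{"dx":0,"dy":0,"dz":0,"rx":0,"ry":0,"rz":0,"jaw":255}]' && python3 m.py
```

```text
time: 7.65
eef_pos: [514.1, 195.5, 239.4]
orientation: [-0.0, -0.221, 0.975, -0.0]
ft_force: [0.3, 0.5, -0.2]
width: 0.2
grip_force: 0.0
all [530.388 274.419   0.442]
ball_front_center [429.4, 305.7] 0.8 sorter xy -45.13789234819024 0.37587859792348155
ball_rear_center [439.1, 244.2] 0.73 sorter xy -72.9969980610314 0.6780517221708102
ball_rear_center [95.7, 23.9] 0.72 sorter xy -151.7646683920462 -125.73308336473507
8.8 [514.117 195.442 239.659] [-0.422  0.303  0.202] [-0.509  0.485  0.075  1.938 -0.053  0.72   1.614] 0.3066576579064281
[[-0.902 -0.431  0.   ]
 [-0.431  0.902  0.   ]
 [-0.     0.    -1.   ]]
```

View pics/w.png

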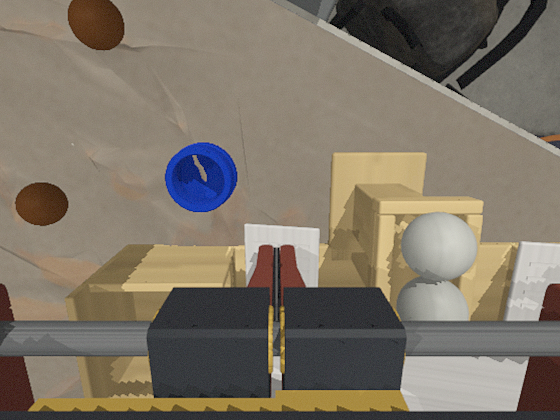

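The left tab now stands up at right (540,300), the finger feels no load at 57 mm, and both balls are still in the lane (438,245),(431,310). Moving behind the rear ball and checking.

```bash
python3 -m pendant '[{"dx":0,"dy":0,"dz":-0.4,"rx":0,"ry":0,"rz":0,"jaw":255},{"dx":0,"dy":0,"dz":-0.72,"rx":0,"ry":0,"rz":0,"jaw":255},{"dx":0.34,"dy":0.36,"dz":0,"rx":0,"ry":0,"rz":0,"jaw":255},{"dx":0.34,"dy":0.36,"dz":0,"rx":0,"ry":0,"rz":0,"jaw":255},{"dx":0.34,"dy":0.36,"dz":0,"rx":0,"ry":0,"rz":0,"jaw":255},{"dx":0,"dy":0,"dz":0,"rx":0,"ry":0,"rz":0,"jaw":255},{"dx":0,"dy":0,"dz":0.25,"rx":0,"ry":0,"rz":0,"jaw":255},{"dx":0,"dy":0,"dz":0.28,"rx":0,"ry":0,"rz":0,"jaw":255},{"dx":0,"dy":0,"dz":0,"rx":0,"ry":0,"rz":0,"jaw":255}]' 
cat > q.py <<'E'
from h import *
import sys
P={c:bot.read_camera(c) for c in("scene","side")}
crop=lambda c,x,y:cv2.resize(P[c]["img"][y:y+150,x:x+200],(400,300),interpolation=cv2.INTER_CUBIC)
cv2.imwrite("pics/"+sys.argv[1],np.hstack([crop("scene",150,160),crop("side",180,150)]))
s=bot.get_state();print(s["time"],s["eef_pos"],s["ft_force"])
E
python3 q.py d.png
```

```text
time: 9.93
eef_pos: [431.2, 226.7, 273.3]
orientation: [-0.001, -0.221, 0.975, -0.001]
ft_force: [0.4, 0.1, 0.2]
width: 0.4
grip_force: 0.0
10.025 [431.49593938 227.06943744 274.61790199] [-0.26104066 -0.33187151  0.32342288]
```

View pics/d.png

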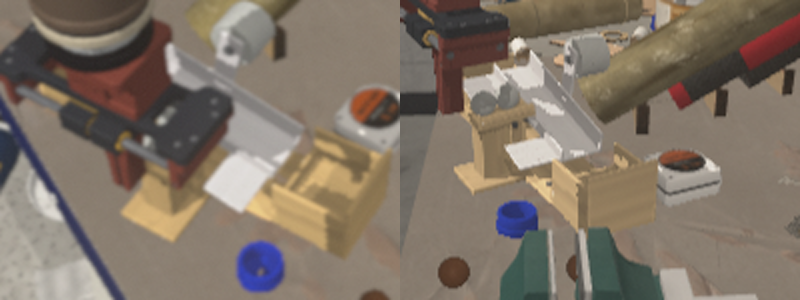

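The scene view shows the rocker tipped to the right (tab down at (235,185)), with the finger behind the balls, which sit at side-crop (483,103) and (508,95). Pushing slowly.

```bash
python3 -m pendant '[{"dx":-0.1,"dy":0,"dz":-0.02,"rx":0,"ry":0,"rz":0,"jaw":255},{"dx":-0.08,"dy":0,"dz":0,"rx":0,"ry":0,"rz":0,"jaw":255},{"dx":-0.08,"dy":0,"dz":0,"rx":0,"ry":0,"rz":0,"jaw":255},{"dx":-0.08,"dy":0,"dz":0,"rx":0,"ry":0,"rz":0,"jaw":255},{"dx":-0.08,"dy":0,"dz":0,"rx":0,"ry":0,"rz":0,"jaw":255},{"dx":-0.08,"dy":0,"dz":0,"rx":0,"ry":0,"rz":0,"jaw":255},{"dx":-0.08,"dy":0,"dz":0,"rx":0,"ry":0,"rz":0,"jaw":255},{"dx":-0.08,"dy":0,"dz":0,"rx":0,"ry":0,"rz":0,"jaw":255},{"dx":-0.08,"dy":0,"dz":0,"rx":0,"ry":0,"rz":0,"jaw":255},{"dx":-0.08,"dy":0,"dz":0,"rx":0,"ry":0,"rz":0,"jaw":255},{"dx":-0.08,"dy":0,"dz":0,"rx":0,"ry":0,"rz":0,"jaw":255},{"dx":-0.08,"dy":0,"dz":0,"rx":0,"ry":0,"rz":0,"jaw":255},{"dx":-0.08,"dy":0,"dz":0,"rx":0,"ry":0,"rz":0,"jaw":255},{"dx":-0.08,"dy":0,"dz":0,"rx":0,"ry":0,"rz":0,"jaw":255},{"dx":-0.07,"dy":0,"dz":0,"rx":0,"ry":0,"rz":0,"jaw":255},{"dx":0,"dy":0,"dz":0,"rx":0,"ry":0,"rz":0,"jaw":255},{"dx":0,"dy":0,"dz":0,"rx":0,"ry":0,"rz":0,"jaw":255},{"dx":0,"dy":0,"dz":0,"rx":0,"ry":0,"rz":0,"jaw":255}]' ; python3 q.py e.png
```

```text
time: 12.28
eef_pos: [496.3, 258.7, 276.3]
orientation: [-0.0, -0.221, 0.975, 0.0]
ft_force: [0.6, -0.3, -0.4]
width: 0.3
grip_force: 0.0
12.375 [496.3547951  258.79013238 276.29831163] [-0.01804619 -0.34733343 -0.78163908]
```

View pics/e.png

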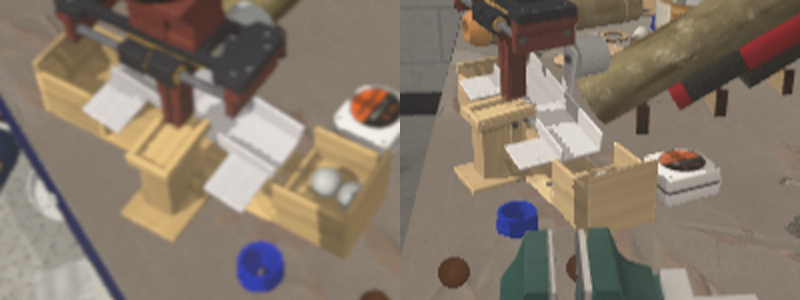

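Both balls lie in the right tray (scene crop (325,182),(348,193)), and the lane is empty. Withdrawing and rising.

```bash
python3 -m pendant '[{"dx":0.15,"dy":0,"dz":-0.1,"rx":0,"ry":0,"rz":0,"jaw":255},{"dx":0.3,"dy":0,"dz":-0.4,"rx":0,"ry":0,"rz":0,"jaw":255},{"dx":0,"dy":0,"dz":-0.8,"rx":0,"ry":0,"rz":0,"jaw":255},{"dx":0,"dy":0,"dz":-0.8,"rx":0,"ry":0,"rz":0,"jaw":255},{"dx":0,"dy":0,"dz":0,"rx":0,"ry":0,"rz":0,"jaw":255},{"dx":0,"dy":0,"dz":0,"rx":0,"ry":0,"rz":0,"jaw":255},{"dx":0,"dy":0,"dz":0,"rx":0,"ry":0,"rz":0,"jaw":255},{"dx":0,"dy":0,"dz":0,"rx":0,"ry":0,"rz":0,"jaw":255}]'; python3 q.py f.png
```

```text
time: 13.38
eef_pos: [471.9, 247.1, 401.1]
orientation: [-0.001, -0.221, 0.975, -0.0]
ft_force: [0.0, 0.3, 1.2]
width: 0.6
grip_force: 0.0
13.475 [472.02409173 247.13095019 401.47813435] [ 0.5412422  -0.03548125  0.520251  ]
```

View pics/f.png

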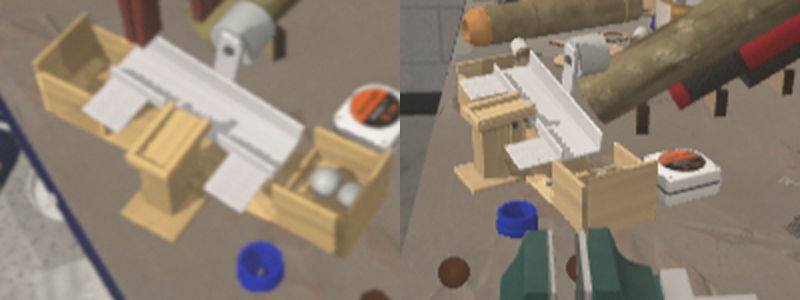

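The rocker is still tipped right, both balls are at rest in the right tray, and the cap and tape are where they were. Handing in.

```bash
python3 -c "
from bench import bot
print(bot.close_job())"
```

```text
the job is handed in; nothing more can be done
None
```

I tipped the rocker towards the right tray and pushed both steel balls into it; they looked at rest there in the last picture, with the cap and tape measure unmoved, and I handed the job in at about 13.5 s (no verdict was returned).

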